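# Load a fired test bar under the spring clip of a shrinkage gauge

## Task

The shrinkage gauge needs its fired test bar clamped for measuring. With one fingertip press the thumb plate of the gauge's spring clip down and keep it down, and with the other fingertip push the test bar along the base beneath the raised clip until it is fully home, flat against the fence; then let the clip up so that it clamps the bar, and move clear. Only press and push: never lift the bar, and leave the other things on the table as they are.

Things in the scene. Friction and masses are not known exactly. Their poses are not given: they have to be found in the camera images.
- gauge: Shrinkage gauge, fixed: dark steel base plate 156 (x) x 130 (y) x 15 mm, reaching from x = -88 to +68 mm. Origin on the table surface under the middle of the fence line, z up; +x is the way a bar is pushed home. Base top at z = 15 mm, bare from x = -88 mm to the fence. In the middle stands the spring clip, 44 mm wide, between two pivot ears (|y| 25 to 30 mm, to z = 34 mm).
- fence (a point): Middle of the fence line, at gauge x = 0, y = 0, on the base top (z = 15 mm). The fence: two steel blocks 11 mm high, faces at x = 0 looking to -x, at |y| = 29 to 63 mm, joined under the clip by a strip 6 mm high and 3 mm thick. The clip's nose hangs in front of the fence, its thumb plate slants up behind it.
- test_bar: Fired ceramic test bar, off-white, 30 (x) x 100 (y) x 8 mm, about 50 g; origin: centre of its underside. It lies loose on the base in front of the closed clip, the long side roughly along the fence (up to 0.1 rad askew, 10 mm off-centre), 4 to 22 mm short of the nose. Fully home its origin is at gauge x = -15 mm and its x axis along the gauge's. The only bar on the gauge.
- clip (a joint): Spring clip, a steel lever pivoting about gauge y at x = 3, z = 27 mm. 0: closed, nose down on the base, a blunt lip that a bar cannot push open; 0.28: nose resting on a bar; 0.40: fully open, thumb plate flat on the base. A spring closes it (0.08 N m at 0, 0.15 N m at 0.40): 25 mm from the pivot the plate needs about 6 N to stay down, nearer to it more.
- clip_nose (a point): Middle of the lower edge of the clip's nose lip (44 mm wide, 3 mm thick). Closed: at gauge x = -22 mm, front face at x = -24 mm, 0.7 mm above the base; fully open: 11 mm above the base, which leaves 3 mm over a bar.
- clip_thumb (a point): Top of the flat thumb plate (44 mm wide), mid-width, 40 mm from the pivot. Closed, the plate slants up away from the fence at 0.40 rad, this point at gauge x = 43, z = 34 mm, far edge z = 42 mm. Pressed fully down it is level, top at z = 18 mm from x = 10 to 63 mm: 3 mm above the base top, so the other fingertip at that height meets the bar's edge. A tip may slide along it.
- spare_bar_1: Bystander: another test bar of the same size, lying on the table beside the gauge.
- spare_bar_2: Bystander: a third test bar, lying on the table beside the gauge.
- caliper: Bystander: steel caliper, 206 x 84 x 12 mm, lying beside the gauge.
- bung_2: Bystander: red rubber bung, 41 mm across, 32 mm high, near the gauge's thumb plate end.
- bung_3: Bystander: dark grey rubber bung, 45 mm across, 32 mm high, near the gauge's thumb plate end.
- marker: Bystander: marker pen, 133 mm long, 15 mm thick, on the table.
- cast_cup_3: Bystander: white cast cup, 54 mm across, 65 mm high, on the table.
- bisque_tile: Bystander: off-white square tile, 95 x 95 x 9 mm, on the table.
Not all that is in view belongs to the job. What is shaped like the test_bar but purple or yellow is not meant.

How it is judged:
By the outcome, as a careful person would: the job done as asked, in the order asked, and still so for the second after the job is handed in, with the robot touching nothing.
It also fails if it takes over 32 s, if anything falls off the work surface, if the arm or the gripper's body presses on something with over 40 N, if the wrist force passes 120 N, or if a joint passes its speed limit or range.

## Robot

A 7-joint arm with a two-finger parallel gripper is mounted at the origin on a cart in front of the work surface, level with it; the furniture and walls round the work are solid. World frame = base frame: x ahead of the robot, y to its left, z up, the work surface at z = 0. Lengths are in m, angles in rad, forces in N, time in s.
With the tool pointing down it reaches from about 0.425 to 0.925 m from the base axis. Payload 6.8 kg.
Tool frame: the origin (TCP) lies at the very end of the fingers, on their centre line; the grasp point (between the pads) lies 19 mm behind it; z points along the fingers, y is the line along which they close (so a half turn about z gives the same grasp; the last joint's range is limited). The gripper opens to 85 mm and grips with 20 to 120 N. Pads are 22 mm wide; open, the fingers measure 114 mm over their backs; the gripper's body (76 mm by 85 mm) begins 54 mm behind the grasp point. The pads swing forward as they close: fully open they stand 13 mm farther back than shut.
Start: joints at [-1.329, 0.477, 0.022, 1.555, -0.011, 1.109, -0.083], TCP at [0.231, 0.634, 0.231] pointing down, gripper open.
Joint ranges: [-2.96, 2.96], [-0.34, 2.1], [-1.41, 1.46], [0.24, 2.44], [-1.37, 4.51], [0.17, 1.92], [-2.96, 2.96]. Speed limits (rad/s): [2.39, 2.39, 3.14, 3.14, 3.14, 3.14, 3.14].

## Interface

Orientations are given as a rotation vector (axis times angle).
In Python, from bench import r gives the robot as it stands.
- The arm moves only by the tool play_rows, never from a script. Its argument "targets" is text: rows parted by semicolons, each of 5 numbers parted by spaces: the closure, from -1 (fully open) to 1 (shut), then the shift along the tool's x, y, z in m, then the turn about the tool's z in rad. In form: gripper dx dy dz spin; .... A call has 1 to 8 rows; each row is the pose to reach, as a shift and turn from the pose commanded when the call began, along the tool's axes at that moment; what a row does not reach only later rows make up. A row lasts 1/12 s, in which the tool goes at most 41.7 mm and 7.16 degrees, less where a joint would pass 70% of its speed; a pose out of reach is approached as far as the arm can. A call with a gripper value outside its range is refused whole. The fingers move at their own pace and stop on an object; "squeeze" is the grip in N (left out, the last holds). Time passes only in rows, so rows that repeat a pose let the fingers close. It gives the time, the measured TCP pose, the force, the opening and the grip force at its end, in the units of the state.
- r.get_obs(): the state, without advancing time (a new reading comes with each control period).
- r.grab_frame(name): name is "side" or "top"; returns the picture (420x560x3 uint8, red, green, blue); there is no depth.
- r.camera_info(name): a dict with "fov_y" (degrees; the focal length in pixels is half the picture's height over the tangent of half this angle, whatever the lens; pixels are square), "cx", "cy" (the principal point, pixels), "position" and "rotation" of the camera in the world. Camera axes: x right, y down, z forward; pixel columns grow to the right and rows downward; lengths in m; the calibration is good to about 2 mm. A picture is of the moment at which its call begins. camera_info takes no time and is no camera call.
- r.hand_in(): hands the job in; it is judged then, once.
The state is a dict: "clock": time; "joints": joint angles; "qvel": joint speeds; "tau": joint torques, N m; "tcp_pos": TCP position; "orientation": TCP orientation; "contact_force": force on the tool from outside, world axes, zero at the start; "moment": the same for the moment, N m; "grip_width": finger opening in m; "gripper_force": force on a finger pad.
Only numpy, scipy, OpenCV 4.12 (cv2) and the standard library are available. Lean on these libraries where they do the work, as an engineer would, in place of code of your own. Each camera call takes 0.05 s, during which the arm holds its last target. There are 200 camera calls.

## Working session

There is one attempt and no reset: what is moved stays moved. The work goes in short steps, Python scripts to look and compute and a tool call to move; the robot and the scene stay as the last step left them, time stands still between calls to the robot, and variables do not carry over. Pictures are saved under pics/ and viewed, at most 11 in all, crops included, and the job is handed in when it is done.

Besides the shell and the picture viewer there is one more tool, called by a JSON object that holds its "fn" and its "kwargs", one argument or row to a line. play_rows: Moves the arm, as the interface text tells. Its arguments: {"type":"object","properties":{"targets":{"type":"string"},"squeeze":{"type":"number"}},"required":["targets"]}

```bash
mkdir -p pics; python3 - <<'E'
from bench import r
import cv2
for n in("top","side"):
    f=r.grab_frame(n); cv2.imwrite(f"pics/{n}0.png",cv2.cvtColor(f,cv2.COLOR_RGB2BGR)); print(n,r.camera_info(n))
o=r.get_obs(); print(o)
E
```

```text
top {'fov_y': 54.29265808289537, 'cx': 277.94939387801696, 'cy': 213.01337701592593, 'position': array([ 0.43742745, -0.10474117,  1.14471144]), 'rotation': array([-2.11727167,  2.17291902, -0.12138154])}
side {'fov_y': 45.946268832510185, 'cx': 283.12101133945373, 'cy': 218.65616368427305, 'position': array([0.56532172, 1.07691824, 0.784424  ]), 'rotation': array([-0.02324981,  2.72265063, -1.52967289])}
{'clock': 0.1, 'joints': array([-1.32910291,  0.47775899,  0.02235209,  1.55633855, -0.01148605,
        1.10927657, -0.08309406]), 'qvel': array([ 1.09599473e-03, -2.69507916e-03,  5.98224522e-05, -1.48413222e-03,
       -6.80064874e-04, -2.15984541e-03, -2.81025237e-03]), 'tau': array([ 4.11832065e-03, -5.97761858e+01,  1.61361180e+00, -2.81956065e+01,
        1.28151223e-02,  5.03216987e-03, -1.98227849e-05]), 'tcp_pos': array([0.23116503, 0.63362731, 0.23040118]), 'orientation': array([-5.46593848e-01, -3.09352318e+00,  2.58571840e-03]), 'contact_force': array([ 0.88326855,  0.05573844, -0.06269722]), 'moment': array([ 0.02138991, -0.04074472, -0.02908858]), 'gripper_force': 0.0, 'grip_width': 0.08533899855187908}
```

View pics/top0.png

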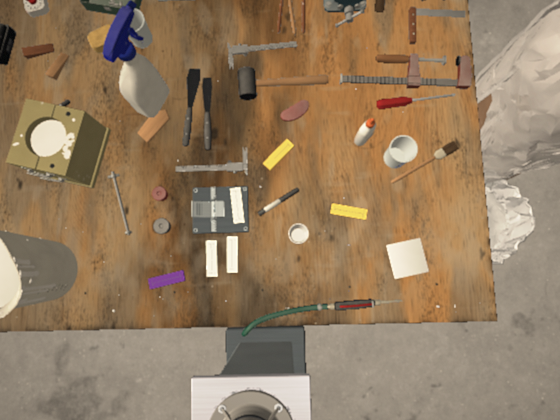

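View pics/side0.png

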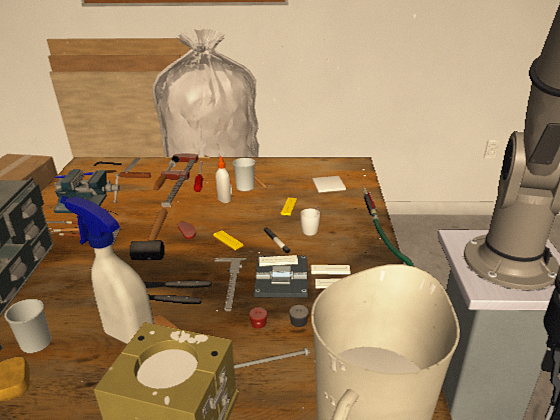

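Top: gauge at about (220,210) with the test bar at (237,205) on its right end and the thumb plate to the left, so gauge +x is roughly world +y. The spare bars are at (211,258) and (232,254), and the bungs at (160,193) and (161,226). Side: gauge at (282,278). Next I'll enlarge both.

```bash
cat > h.py <<'E'
import numpy as np, cv2
from bench import r
from scipy.spatial.transform import Rotation as R
def cam(n):
    c=r.camera_info(n); h=420; f=h/2/np.tan(np.radians(c['fov_y']/2))
    return f,c['cx'],c['cy'],np.array(c['position']),R.from_rotvec(c['rotation']).as_matrix()
def proj(n,P):
    f,cx,cy,p,M=cam(n); q=(np.atleast_2d(P)-p)@M
    return np.c_[cx+f*q[:,0]/q[:,2],cy+f*q[:,1]/q[:,2]]
def unproj(n,uv,z):
    f,cx,cy,p,M=cam(n); uv=np.atleast_2d(uv).astype(float)
    d=np.c_[(uv[:,0]-cx)/f,(uv[:,1]-cy)/f,np.ones(len(uv))]@M.T
    return p+d*((z-p[2])/d[:,2])[:,None]
def crop(n,x,y,w,h,s,out):
    f=cv2.cvtColor(r.grab_frame(n),cv2.COLOR_RGB2BGR)
    cv2.imwrite(out,cv2.resize(f[y:y+h,x:x+w],None,fx=s,fy=s,interpolation=cv2.INTER_CUBIC))
E
python3 - <<'E'
from h import *
crop("top",140,150,130,130,6 and 4.6,"pics/t1.png"); crop("side",235,240,130,95,6,"pics/s1.png")
print(proj("top",[.231,.634,.231]),proj("side",[.231,.634,.231]))
o=r.get_obs();print(R.from_rotvec(o['orientation']).as_matrix().round(3))
print(unproj("top",[[193,186],[250,186],[250,234],[193,234]],.015))
E
```

```text
[[-50.98088887 371.01735367]] [[545.76035923 402.01839527]]
[[-0.939  0.343 -0.   ]
 [ 0.343  0.939 -0.001]
 [-0.    -0.001 -1.   ]]
[[ 0.6697984   0.15125519  0.015     ]
 [ 0.66520295 -0.00959354  0.015     ]
 [ 0.5300429  -0.00746509  0.015     ]
 [ 0.53419656  0.15091722  0.015     ]]
```

View pics/t1.png

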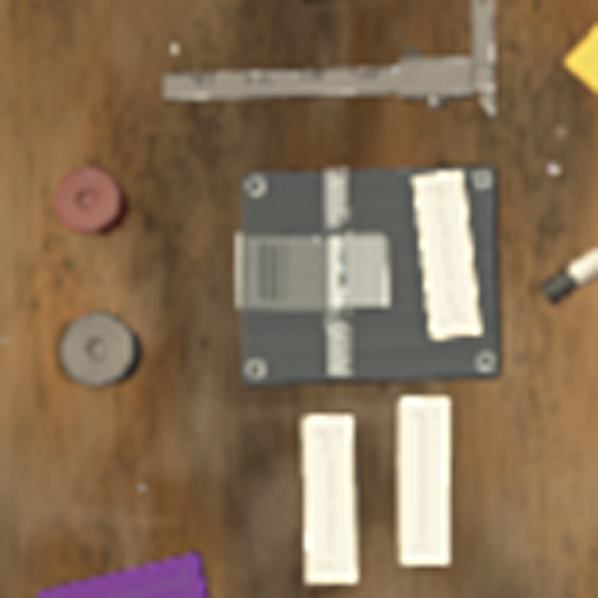

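View pics/s1.png

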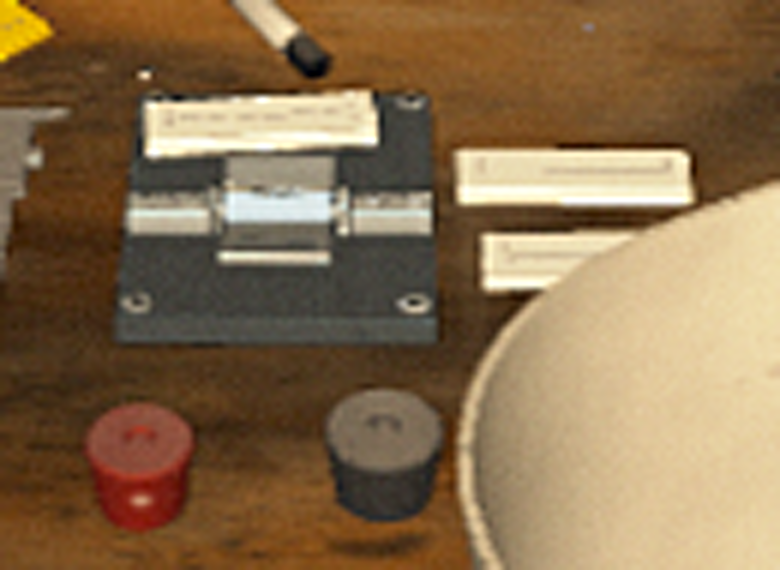

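Top crop (4.6x, offset 140,150): base corners (243,172), (495,167), (499,379), (242,383). Bar top corners (412,175), (464,170), (483,333), (430,339); clip thumb edge at x=236, spanning y 232–308. Side crop (6x, offset 235,240): bar lies skewed in front of the closed nose, with thumb edge at (275,258). Now fitting poses.

```bash
cat > fit.py <<'E'
from h import *
from scipy.optimize import least_squares
def px(c,s,ox,oy): return (np.array(c)+.5)/s-.5+[ox,oy]
def rect(w,h): return np.array([[a,b] for a,b in w for _ in [0]])
def rot(t): return np.array([[np.cos(t),-np.sin(t)],[np.sin(t),np.cos(t)]])
def fit(L,obs,x0):
    # obs: list of (cam, uv(N,2), z) ; L list of local xy
    def res(p):
        e=[]
        for (n,uv,z),l in zip(obs,L):
            w=l@rot(p[2]).T+p[:2]; e.append(proj(n,np.c_[w,np.full(len(w),z)])-uv)
        return np.concatenate(e).ravel()
    s=least_squares(res,x0); return s.x,res(s.x)
E
python3 - <<'E'
from fit import *
T=lambda c:px(c,4.6,140,150); S=lambda c:px(c,6,235,240)
# gauge +x = world +y, gauge +y = world -x ; world top of image is +x
g=np.array([[.068,-.065],[-.088,-.065],[-.088,.065],[.068,.065]])
tg=T([[243,172],[495,167],[499,379],[242,383]])
sg=S([[119,319],[437,319]]); gs=np.array([[.068,-.065],[.068,.065]])
for L,o in(([g],[("top",tg,.015)]),([g,gs],[("top",tg,.015),("side",sg,.015)])):
    p,e=fit(L,o,[.6,.08,1.57]); print("gauge",p.round(4),e.round(1))
b=np.array([[.015,-.05],[-.015,-.05],[-.015,.05],[.015,.05]])
tb=T([[412,175],[464,170],[483,333],[430,339]])
sb=S([[148,150],[145,102],[374,92],[378,141]])
for o in([("top",tb,.023)],[("top",tb,.023),("side",sb,.023)]):
    q,e=fit([b]*len(o),o,[.6,.01,1.57]); print("bar",q.round(4),e.round(1), "in gauge",(rot(-p[2])@(q[:2]-p[:2])).round(4),(q[2]-p[2]).round(3), "rear mid",(rot(-p[2])@(q[:2]+rot(q[2])@[-.015,0]-p[:2])).round(4))
G=lambda P:np.c_[np.array(P)[:,:2]@rot(p[2]).T+p[:2],np.array(P)[:,2]]
chk=G([[0,-.063,.026],[0,.063,.026],[-.024,-.022,.018],[-.024,.022,.018],[.0625,-.022,.042],[.0625,.022,.042]])
print(((proj("top",chk)-[140,150]+.5)*4.6).round(0)); print(((proj("side",chk)-[235,240]+.5)*6).round(0))
E
```

```text
gauge [0.6015 0.0855 1.5655] [-0.1  0.   0.4 -0.1 -0.  -0.1 -0.3  0.2]
gauge [0.6001 0.0858 1.5756] [-0.4  0.8  0.   0.   0.1  0.1 -0.1  0.9 -1.4 -0.5 -0.2 -0.3]
bar [0.6116 0.0272 1.6688] [ 0.4  0.2 -0.3 -0.  -0.4 -0.1  0.3 -0.1] in gauge [-0.0587 -0.0112] 0.093 rear mid [-0.0736 -0.0126]
bar [0.6098 0.0286 1.6627] [-0.   0.8 -0.7  0.7 -1.   0.6 -0.3  0.6 -0.7 -1.3 -0.5 -0.1 -0.8 -0.3
 -0.4 -1.7] in gauge [-0.0572 -0.0094] 0.087 rear mid [-0.0722 -0.0107]
[[349. 172.]
 [351. 379.]
 [391. 240.]
 [392. 312.]
 [240. 238.]
 [241. 311.]]
[[126. 191.]
 [428. 192.]
 [227. 172.]
 [330. 172.]
 [218. 255.]
 [329. 256.]]
```

```bash
python3 - <<'E'
from fit import *
for z in(0,.15,.25): print(z,"top pot edge",unproj("top",[[77,270],[55,235]],z).round(3)[:,:2].tolist(),"side rim L/R",unproj("side",[[313,320],[458,320],[385,268]],z).round(3)[:,:2].tolist())
Rm=R.from_rotvec(r.get_obs()['orientation']).as_matrix(); t=r.get_obs()['tcp_pos']
gp=np.array([.6008,.0856]);a=1.570
w=rot(a)@[-.0327,-.007]+gp
print(w, Rm.T@(np.r_[w,.10]-t))
E
```

```text
0 top pot edge [[0.443, 0.48], [0.543, 0.546]] side rim L/R [[0.523, 0.232], [0.194, 0.228], [0.329, 0.035]]
0.15 top pot edge [[0.442, 0.403], [0.529, 0.461]] side rim L/R [[0.531, 0.394], [0.265, 0.39], [0.375, 0.234]]
0.25 top pot edge [[0.442, 0.352], [0.52, 0.404]] side rim L/R [[0.536, 0.501], [0.312, 0.499], [0.405, 0.367]]
[0.60777396 0.05289444] [-0.55283101 -0.41652174  0.13121006]
```

The pot's rim is at about z 0.24 m and lies across the direct path, so I'll go up and over it.

{"fn": "play_rows", "kwargs": {
  "targets": "-1 0 0 -0.15 0;-1 0 0 -0.15 0;-1 0 0 -0.15 0;-1 0 0 -0.15 0;-1 -0.033 -0.025 -0.15 0;-1 -0.066 -0.050 -0.15 0;-1 -0.099 -0.075 -0.15 0;-1 -0.132 -0.100 -0.15 0"
}}

```text
clock: 0.87
tcp_pos: [0.3217, 0.4932, 0.3812]
orientation: [0.546, 3.094, -0.0]
contact_force: [0.7, 0.3, -0.6]
grip_width: 0.0855
gripper_force: 0.0
```

{"fn": "play_rows", "kwargs": {
  "targets": "-1 -0.033 -0.025 0 0;-1 -0.066 -0.050 0 0;-1 -0.099 -0.075 0 0;-1 -0.132 -0.100 0 0;-1 -0.165 -0.125 0 0;-1 -0.198 -0.150 0 0;-1 -0.231 -0.175 0 0;-1 -0.264 -0.200 0 0"
}}

```text
clock: 1.53
tcp_pos: [0.5011, 0.2146, 0.3815]
orientation: [0.547, 3.094, 0.001]
contact_force: [0.6, 0.7, 0.0]
grip_width: 0.0851
gripper_force: 0.0
```

{"fn": "play_rows", "kwargs": {
  "targets": "-1 -0.033 -0.025 0 -0.12;-1 -0.066 -0.050 0 -0.24;-1 -0.099 -0.075 0 -0.36;-1 -0.132 -0.100 0 -0.38;-1 -0.157 -0.117 0 -0.38;-1 -0.157 -0.117 0.04 -0.38;-1 -0.157 -0.117 0.08 -0.38;-1 -0.157 -0.117 0.12 -0.38"
}}

```text
clock: 2.2
tcp_pos: [0.6084, 0.0517, 0.2602]
orientation: [-0.044, 3.14, 0.0]
contact_force: [0.6, 0.2, -0.4]
grip_width: 0.0859
gripper_force: 0.0
```

```bash
cat >> fit.py <<'E'
gp=np.array([.6008,.0856]);ga=1.570
def st():
    o=r.get_obs(); Rm=R.from_rotvec(o['orientation']).as_matrix(); t=o['tcp_pos']
    yaw=np.arctan2(Rm[1,1],Rm[0,1]); gg=rot(-ga)@(t[:2]-gp)
    print("clk",o['clock'].__round__(2),"tcp",t.round(4),"gauge",(gg*1e3).round(1),"yaw-ga",round(yaw-ga,3),"tilt",Rm[:2,2].round(4),"Fg",(rot(-ga)@o['contact_force'][:2]).round(1),o['contact_force'][2].round(1),"M",o['moment'].round(2),"w",round(o['grip_width'],4))
    return o,Rm,t
def to(gx,gy,z,yw=0.03):
    o,Rm,t=st(); w=np.r_[rot(ga)@[gx,gy]+gp,z]; yaw=np.arctan2(Rm[1,1],Rm[0,1])
    print("shift",(Rm.T@(w-t)).round(4),"spin",round(yaw-ga-yw,3))
E
python3 - <<'E'
from fit import *
to(-.031,-.007,.10)
E
```

```text
clk 2.2 tcp [0.6084 0.0517 0.2602] gauge [-33.9  -7.7] yaw-ga 0.029 tilt [0.0017 0.0003] Fg [ 0.2 -0.6] -0.4 M [ 0.02 -0.05 -0.03] w 0.0859
shift [0.0009 0.0029 0.1602] spin -0.001
```

{"fn": "play_rows", "kwargs": {
  "targets": "-1 0.001 0.007 0.04 0;-1 0.001 0.007 0.08 0;-1 0.001 0.007 0.12 0;-1 0.001 0.007 0.16 0;-1 0.001 0.007 0.20 0;-1 0.001 0.007 0.20 0;-1 0.001 0.007 0.20 0"
}}

```text
clock: 2.78
tcp_pos: [0.6051, 0.0596, 0.0599]
orientation: [0.047, -3.136, 0.002]
contact_force: [1.4, -0.6, 0.5]
grip_width: 0.0854
gripper_force: 0.0
```

```bash
python3 - <<'E'
from fit import *
to(-.0277,-.007,.06)
crop("side",220,200,130,100,6,"pics/s2.png")
t=r.get_obs()['tcp_pos']
w=lambda gx,gy,z: np.r_[rot(ga)@[gx,gy]+gp,z]
for z in(.06,.073): print(z,((proj("side",[w(.0275,-.017,z),w(.0275,.005,z)])-[220,200]+.5)*6).round(0).tolist())
E
```

```text
clk 2.78 tcp [0.6051 0.0596 0.0599] gauge [-26.   -4.3] yaw-ga 0.031 tilt [-0.0048 -0.0011] Fg [-0.6 -1.4] 0.5 M [-0.02  0.   -0.05] w 0.0854
shift [-0.0026 -0.0017 -0.0001] spin 0.001
0.06 [[320.0, 405.0], [375.0, 405.0]]
0.073 [[320.0, 379.0], [375.0, 379.0]]
```

View pics/s2.png

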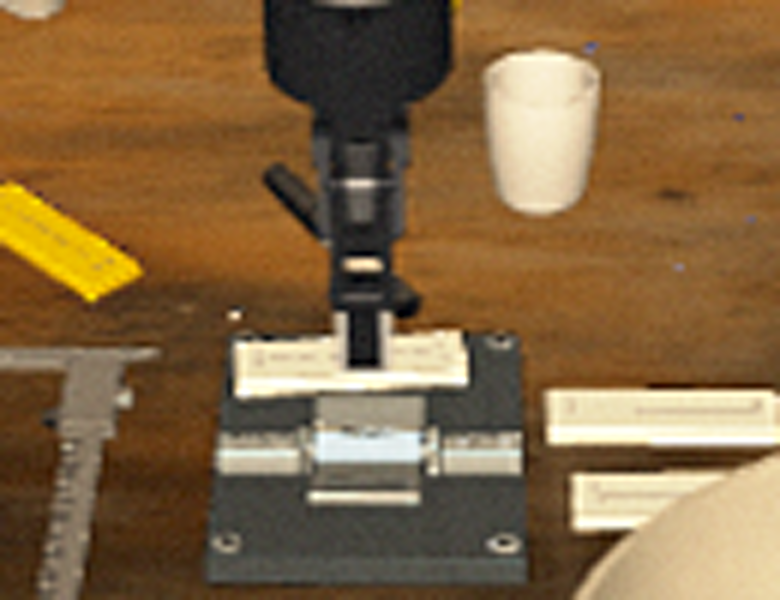

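Side crop 2 (6x, offset 220,200): the thumb finger's tip is at (363,368), centred on the clip (plate 309–420) and above it. Next I'll feel downwards for the plate.

{"fn": "play_rows", "kwargs": {
  "targets": "-1 -0.004 0 0.02 0;-1 -0.004 0 0.038 0;-1 -0.004 0 0.040 0;-1 -0.004 0 0.040 0;-1 -0.004 0 0.040 0"
}}

```text
clock: 3.25
tcp_pos: [0.6124, 0.0601, 0.0238]
orientation: [-0.047, 3.138, 0.001]
contact_force: [-0.5, -0.2, -0.0]
grip_width: 0.0853
gripper_force: 0.0
```

```bash
python3 - <<'E'
from fit import *
st()
E
```

```text
clk 3.25 tcp [0.6124 0.0601 0.0238] gauge [-25.5 -11.6] yaw-ga 0.031 tilt [0.0035 0.0007] Fg [-0.2  0.5] -0.0 M [ 0.05 -0.    0.03] w 0.0853
```

{"fn": "play_rows", "kwargs": {
  "targets": "-1 0 0 0.001 0;-1 0 0 0.002 0;-1 0 0 0.003 0;-1 0 0 0.003 0"
}}

```text
clock: 3.58
tcp_pos: [0.6108, 0.06, 0.0186]
orientation: [-0.048, 3.141, 0.0]
contact_force: [0.4, 0.0, -0.6]
grip_width: 0.0854
gripper_force: 0.0
```

```bash
python3 - <<'E'
from fit import *
st()
E
```

```text
clk 3.58 tcp [0.6108 0.06   0.0186] gauge [-25.5 -10. ] yaw-ga 0.031 tilt [0.0004 0.0002] Fg [ 0.  -0.4] -0.6 M [ 0.02 -0.05 -0.02] w 0.0854
```

{"fn": "play_rows", "kwargs": {
  "targets": "-1 0 0 0.001 0;-1 0 0 0.002 0;-1 0 0 0.003 0;-1 0 0 0.003 0;-1 0 0 0.003 0"
}}

```text
clock: 4.0
tcp_pos: [0.6106, 0.0599, 0.0151]
orientation: [0.047, -3.141, 0.0]
contact_force: [-0.3, 0.4, -0.1]
grip_width: 0.0852
gripper_force: 0.0
```

```bash
python3 - <<'E'
from fit import *
st()
crop("side",260,220,100,75,8,"pics/s3.png")
E
```

```text
clk 4.0 tcp [0.6106 0.0599 0.0151] gauge [-25.7  -9.8] yaw-ga 0.031 tilt [-0.0004 -0.    ] Fg [0.4 0.3] -0.1 M [-0.08 -0.01  0.07] w 0.0852
```

View pics/s3.png

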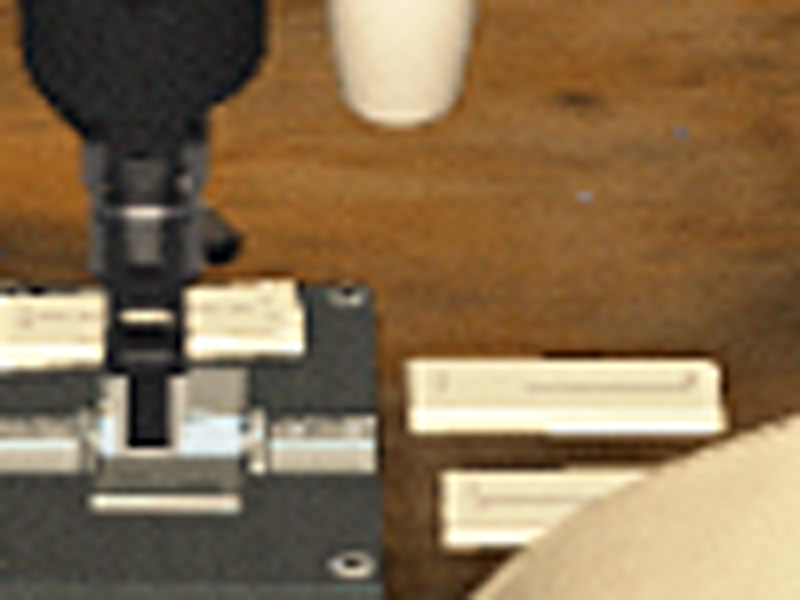

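Side crop 3 (8x, offset 260,220): the finger's tip is at (148,447), just behind the hub over the plate root and within the plate's width (92–240). No contact yet, so I'll continue down.

{"fn": "play_rows", "kwargs": {
  "targets": "-1 0 0 0.001 0;-1 0 0 0.002 0;-1 0 0 0.003 0;-1 0 0 0.003 0;-1 0 0 0.003 0"
}}

```text
clock: 4.47
tcp_pos: [0.6108, 0.06, 0.0124]
orientation: [-0.047, 3.141, 0.0]
contact_force: [-0.8, -0.8, 0.7]
grip_width: 0.0855
gripper_force: 0.8
```

```bash
python3 - <<'E'
from fit import *
st()
w=lambda gx,gy,z: np.r_[rot(ga)@[gx,gy]+gp,z]
print([[gx,z,((proj("side",[w(gx,-.0085,z)])-[260,220]+.5)*8)[0].round(0).tolist()] for gx in(.016,.02,.025) for z in (.028,.033)])
E
```

```text
clk 4.47 tcp [0.6108 0.06   0.0124] gauge [-25.6 -10. ] yaw-ga 0.031 tilt [0.0001 0.0001] Fg [-0.8  0.8] 0.7 M [ 0.12  0.07 -0.02] w 0.0855
[[0.016, 0.028, [138.0, 441.0]], [0.016, 0.033, [138.0, 428.0]], [0.02, 0.028, [138.0, 449.0]], [0.02, 0.033, [138.0, 436.0]], [0.025, 0.028, [137.0, 459.0]], [0.025, 0.033, [137.0, 446.0]]]
```

{"fn": "play_rows", "kwargs": {
  "targets": "-1 0 -0.001 0 0;-1 0 -0.002 0 0;-1 0 -0.003 0 0;-1 0 -0.004 0 0;-1 0 -0.004 0 0;-1 0 -0.004 0 0"
}}

```text
clock: 4.97
tcp_pos: [0.6108, 0.0558, 0.0122]
orientation: [0.047, -3.141, 0.0]
contact_force: [-0.1, -1.2, 0.5]
grip_width: 0.0856
gripper_force: 0.0
```

```bash
python3 - <<'E'
from fit import *
st()
E
```

```text
clk 4.97 tcp [0.6108 0.0558 0.0122] gauge [-29.8 -10. ] yaw-ga 0.031 tilt [-0.0001 -0.0001] Fg [-1.2  0.1] 0.5 M [-0.   -0.03 -0.01] w 0.0856
```

{"fn": "play_rows", "kwargs": {
  "targets": "-1 0 -0.001 0 0;-1 0 -0.001 0 0;-1 0 -0.002 0 0;-1 0 -0.002 0 0;-1 0 -0.002 0 0"
}}

```text
clock: 5.38
tcp_pos: [0.6109, 0.0539, 0.0123]
orientation: [0.047, -3.141, 0.0]
contact_force: [0.3, 0.5, 0.9]
grip_width: 0.0854
gripper_force: 0.0
```

```bash
python3 - <<'E'
from fit import *
st()
E
```

```text
clk 5.38 tcp [0.6109 0.0539 0.0123] gauge [-31.7 -10.1] yaw-ga 0.031 tilt [-0. -0.] Fg [ 0.5 -0.3] 0.9 M [0.03 0.05 0.05] w 0.0854
```

{"fn": "play_rows", "kwargs": {
  "targets": "-1 0 -0.001 0 0;-1 0 -0.001 0 0;-1 0 -0.002 0 0;-1 0 -0.002 0 0;-1 0 -0.002 0 0"
}}

```text
clock: 5.8
tcp_pos: [0.611, 0.0527, 0.0124]
orientation: [-0.048, 3.141, 0.001]
contact_force: [0.4, 1.7, -0.0]
grip_width: 0.0852
gripper_force: 1.2
```

```bash
python3 - <<'E'
from fit import *
st()
E
```

```text
clk 5.8 tcp [0.611  0.0527 0.0124] gauge [-32.9 -10.2] yaw-ga 0.032 tilt [0.0001 0.0008] Fg [ 1.7 -0.4] -0.0 M [0.6  0.05 0.02] w 0.0852
```

Hub contact at gauge x ≈ 9.7 agrees with the vision frame, and the pusher's inner face is at about -75.5, behind the bar's rear at about -74. Pressing down.

{"fn": "play_rows", "kwargs": {
  "targets": "-1 0 0.0003 0.001 0;-1 0 0.0003 0.002 0;-1 0 0.0003 0.003 0;-1 0 0.0003 0.0035 0;-1 0 0.0003 0.0035 0"
}}

```text
clock: 6.22
tcp_pos: [0.612, 0.0538, 0.01]
orientation: [-0.049, 3.139, 0.003]
contact_force: [-0.7, 3.5, 10.0]
grip_width: 0.0855
gripper_force: 4.6
```

```bash
python3 - <<'E'
from fit import *
st()
E
```

```text
clk 6.22 tcp [0.612  0.0538 0.01  ] gauge [-31.8 -11.2] yaw-ga 0.032 tilt [0.0019 0.002 ] Fg [3.5 0.7] 10.0 M [ 1.28  0.39 -0.02] w 0.0855
```

```bash
python3 - <<'E'
from fit import *
st()
crop("side",260,240,75,56,10,"pics/s4.png")
w=lambda gx,gy,z: np.r_[rot(ga)@[gx,gy]+gp,z]
for th in (0,.05,.1,.2,.4):
    c,s=np.cos(th),np.sin(th); rel=np.array([59.5,15]); q=np.array([[c,s],[-s,c]])@rel/1e3
    print(th,q+[.003,.027],((proj("side",[w(.003+q[0],0,.027+q[1])])-[260,240]+.5)*10)[0].round(0))
E
```

```text
clk 6.22 tcp [0.612  0.0538 0.01  ] gauge [-31.8 -11.2] yaw-ga 0.032 tilt [0.0019 0.002 ] Fg [3.5 0.7] 10.0 M [ 1.28  0.39 -0.02] w 0.0855
0 [0.0625 0.042 ] [201. 425.]
0.05 [0.06317533 0.03900749] [201. 437.]
0.1 [0.06370025 0.03598497] [201. 448.]
0.2 [0.064294   0.02988017] [201. 470.]
0.4 [0.0636444  0.01764552] [202. 508.]
```

View pics/s4.png

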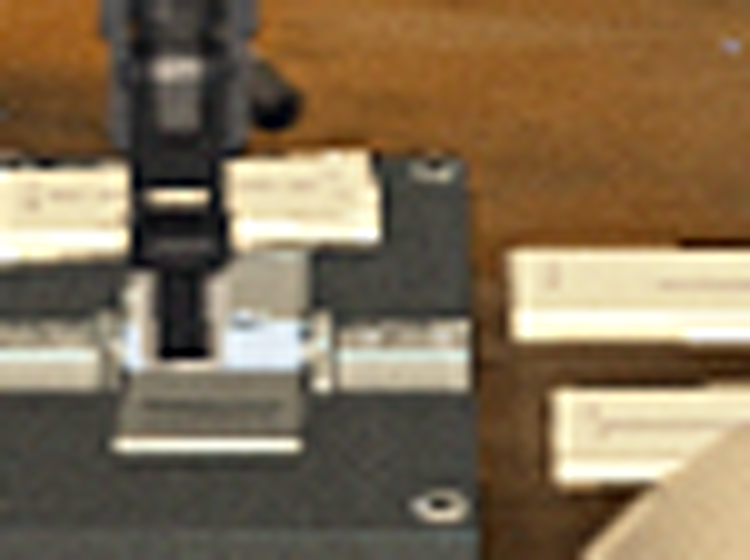

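Side crop 4 (10x, offset 260,240): the plate's far edge moved down to about row 437 (closed 420), so the clip is opening to about 0.09 rad and the load comes from the plate. Continuing the press.

{"fn": "play_rows", "kwargs": {
  "targets": "-1 0 0 0.001 0;-1 0 0 0.002 0;-1 0 0 0.003 0;-1 0 0 0.003 0;-1 0 0 0.003 0"
}}

```text
clock: 6.68
tcp_pos: [0.6125, 0.0542, 0.0072]
orientation: [-0.049, 3.138, 0.004]
contact_force: [-0.3, 5.0, 8.9]
grip_width: 0.0856
gripper_force: 5.4
```

```bash
python3 - <<'E'
from fit import *
st()
E
```

```text
clk 6.68 tcp [0.6125 0.0542 0.0072] gauge [-31.4 -11.7] yaw-ga 0.032 tilt [0.003  0.0025] Fg [5.  0.3] 8.9 M [1.47 0.18 0.01] w 0.0856
```

{"fn": "play_rows", "kwargs": {
  "targets": "-1 0 0 0.001 0;-1 0 0 0.002 0;-1 0 0 0.003 0;-1 0 0 0.003 0;-1 0 0 0.003 0"
}}

```text
clock: 7.1
tcp_pos: [0.6127, 0.0534, 0.0047]
orientation: [-0.048, 3.138, 0.003]
contact_force: [-2.1, 3.7, 14.7]
grip_width: 0.086
gripper_force: 8.3
```

```bash
python3 - <<'E'
from fit import *
st()
crop("side",260,240,75,56,10,"pics/s5.png")
E
```

```text
clk 7.1 tcp [0.6127 0.0534 0.0047] gauge [-32.2 -12. ] yaw-ga 0.031 tilt [0.0034 0.0019] Fg [3.7 2.1] 14.7 M [1.26 0.39 0.03] w 0.086
```

View pics/s5.png

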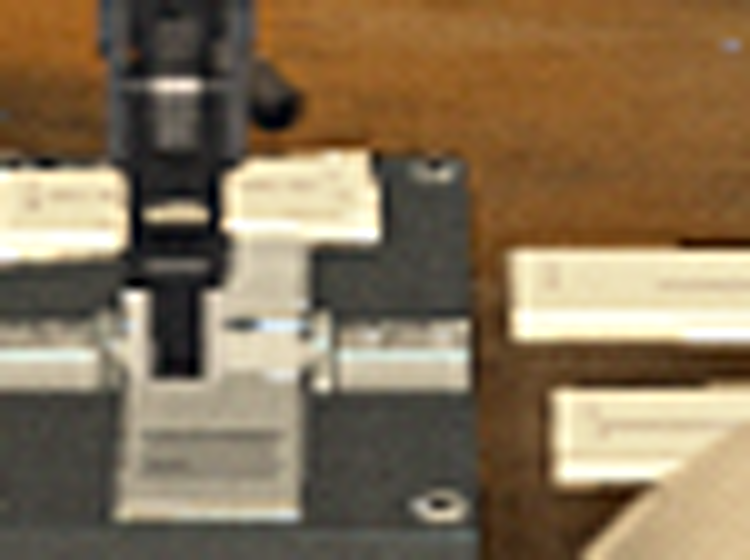

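Side crop 5: the plate is flat (edge at row ~508, as predicted for 0.40 rad), the clip is raised and the bar hasn't moved. Now sliding +x.

{"fn": "play_rows", "kwargs": {
  "targets": "-1 0 0.002 0 0;-1 0 0.005 0 0;-1 0 0.008 0 0.01;-1 0 0.011 0 0.02;-1 0 0.014 0 0.03;-1 0 0.016 0 0.03;-1 0 0.016 0 0.03"
}}

```text
clock: 7.73
tcp_pos: [0.6129, 0.064, 0.0049]
orientation: [0.006, 3.137, -0.005]
contact_force: [-0.5, -8.1, 13.8]
grip_width: 0.0857
gripper_force: 6.7
```

```bash
python3 - <<'E'
from fit import *
st()
E
```

```text
clk 7.73 tcp [0.6129 0.064  0.0049] gauge [-21.6 -12.1] yaw-ga -0.003 tilt [ 0.0048 -0.0035] Fg [-8.1  0.4] 13.8 M [-1.01  0.1  -0.01] w 0.0857
```

{"fn": "play_rows", "kwargs": {
  "targets": "-1 0 0.003 0 0;-1 0 0.006 0 0;-1 0 0.009 0 0;-1 0 0.012 0 0;-1 0 0.015 0 0;-1 0 0.015 0 0"
}}

```text
clock: 8.23
tcp_pos: [0.613, 0.0797, 0.0048]
orientation: [0.005, 3.137, -0.004]
contact_force: [0.4, -6.0, 12.0]
grip_width: 0.0852
gripper_force: 6.0
```

```bash
python3 - <<'E'
from fit import *
st()
crop("side",255,235,90,66,8.8,"pics/s6.png")
E
```

```text
clk 8.23 tcp [0.613  0.0797 0.0048] gauge [ -5.9 -12.2] yaw-ga -0.002 tilt [ 0.0049 -0.0029] Fg [-6.  -0.4] 12.0 M [-0.74 -0.07  0.06] w 0.0852
```

View pics/s6.png

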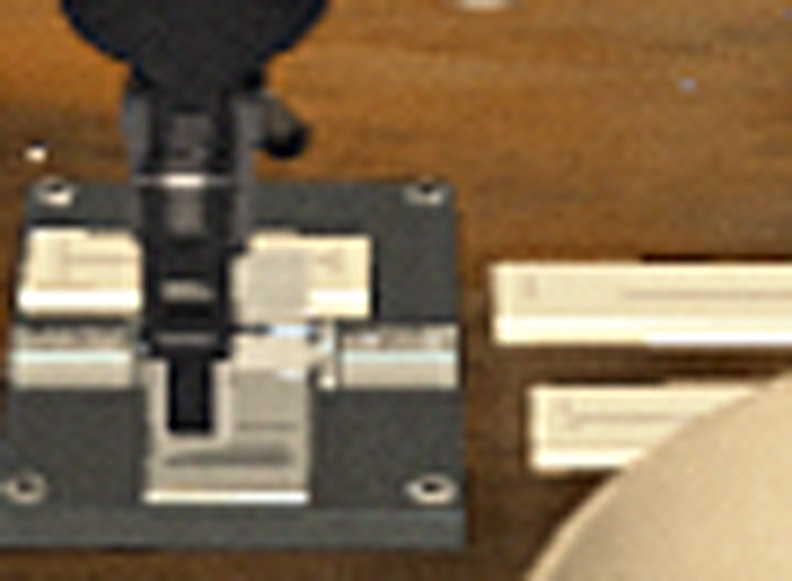

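Side crop 6: the bar (20–370, 232–312) is square and passing under the raised nose, about 18 mm short of the fence. Continuing.

{"fn": "play_rows", "kwargs": {
  "targets": "-1 0 0.003 0 0;-1 0 0.006 0 0;-1 0 0.009 0 0;-1 0 0.012 0 0;-1 0 0.014 0 0;-1 0 0.014 0 0"
}}

```text
clock: 8.78
tcp_pos: [0.6129, 0.0937, 0.0047]
orientation: [0.005, 3.137, -0.004]
contact_force: [-0.9, -6.1, 11.3]
grip_width: 0.0852
gripper_force: 5.6
```

```bash
python3 - <<'E'
from fit import *
st()
E
```

```text
clk 8.78 tcp [0.6129 0.0937 0.0047] gauge [  8.1 -12.1] yaw-ga -0.002 tilt [ 0.0045 -0.0029] Fg [-6.1  0.9] 11.3 M [-0.72 -0.05 -0.  ] w 0.0852
```

{"fn": "play_rows", "kwargs": {
  "targets": "-1 0 0.001 0 0;-1 0 0.002 0 0;-1 0 0.003 0 0;-1 0 0.004 0 0;-1 0 0.004 0 0"
}}

```text
clock: 9.2
tcp_pos: [0.6128, 0.0974, 0.0047]
orientation: [0.005, 3.137, -0.005]
contact_force: [0.5, -6.8, 10.7]
grip_width: 0.0852
gripper_force: 5.7
```

```bash
python3 - <<'E'
from fit import *
st()
E
```

```text
clk 9.2 tcp [0.6128 0.0974 0.0047] gauge [ 11.8 -12. ] yaw-ga -0.002 tilt [ 0.0044 -0.003 ] Fg [-6.8 -0.5] 10.7 M [-0.84 -0.01 -0.  ] w 0.0852
```

{"fn": "play_rows", "kwargs": {
  "targets": "-1 0 0.001 0 0;-1 0 0.002 0 0;-1 0 0.003 0 0;-1 0 0.003 0 0;-1 0 0.003 0 0"
}}

```text
clock: 9.62
tcp_pos: [0.6129, 0.0992, 0.0046]
orientation: [0.006, 3.137, -0.006]
contact_force: [-0.1, -10.0, 11.8]
grip_width: 0.0853
gripper_force: 7.5
```

```bash
python3 - <<'E'
from fit import *
st()
crop("side",255,235,90,66,8.8,"pics/s7.png")
E
```

```text
clk 9.62 tcp [0.6129 0.0992 0.0046] gauge [ 13.6 -12. ] yaw-ga -0.003 tilt [ 0.0043 -0.0041] Fg [-10.    0.1] 11.8 M [-1.31 -0.02  0.09] w 0.0853
```

View pics/s7.png

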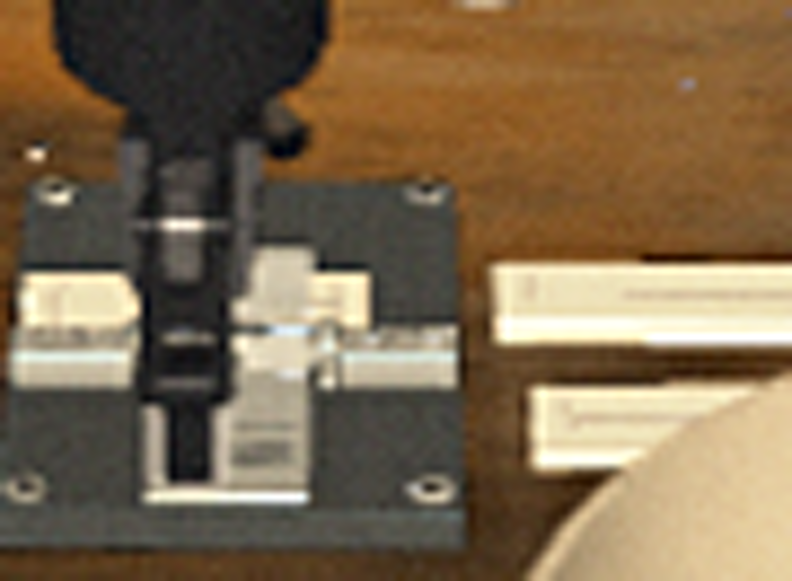

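Side crop 7: the bar's front face is hidden behind the fence blocks and looks parallel; the tip is still on the plate (row 480, plate edge at 490) and the force is rising. One firmer push to seat it.

{"fn": "play_rows", "kwargs": {
  "targets": "-1 0 0.001 0 0;-1 0 0.002 0 0;-1 0 0.003 0 0;-1 0 0.004 0 0;-1 0 0.004 0 0;-1 0 0.004 0 0"
}}

```text
clock: 10.17
tcp_pos: [0.6129, 0.0992, 0.0048]
orientation: [0.01, 3.137, -0.012]
contact_force: [-1.1, -16.7, 14.3]
grip_width: 0.0851
gripper_force: 11.3
```

```bash
python3 - <<'E'
from fit import *
st()
E
```

```text
clk 10.17 tcp [0.6129 0.0992 0.0048] gauge [ 13.7 -12.1] yaw-ga -0.005 tilt [ 0.0042 -0.008 ] Fg [-16.7   1.1] 14.3 M [-2.88  0.03  0.21] w 0.0851
```

Hard stop at 17 N: the bar is home. I'll take off the lateral load, then let the clip up.

{"fn": "play_rows", "kwargs": {
  "targets": "-1 0 -0.002 0 0;-1 0 -0.004 0 0;-1 0 -0.006 0 0;-1 0 -0.007 0 0;-1 0 -0.007 0 0;-1 0 -0.007 0 0"
}}

```text
clock: 10.67
tcp_pos: [0.6129, 0.0992, 0.0046]
orientation: [0.003, 3.137, -0.002]
contact_force: [1.1, -2.2, 11.0]
grip_width: 0.0856
gripper_force: 6.3
```

```bash
python3 - <<'E'
from fit import *
st()
E
```

```text
clk 10.67 tcp [0.6129 0.0992 0.0046] gauge [ 13.6 -12.1] yaw-ga -0.001 tilt [ 0.0046 -0.001 ] Fg [-2.2 -1.1] 11.0 M [-0.26 -0.1  -0.08] w 0.0856
```

{"fn": "play_rows", "kwargs": {
  "targets": "-1 0 -0.001 0 0;-1 0 -0.002 0 0;-1 0 -0.003 0 0;-1 0 -0.004 0 0;-1 0 -0.0045 0 0;-1 0 -0.0045 0 0"
}}

```text
clock: 11.17
tcp_pos: [0.613, 0.0986, 0.0045]
orientation: [-0.001, 3.137, 0.004]
contact_force: [0.9, 5.1, 7.5]
grip_width: 0.0854
gripper_force: 4.1
```

```bash
python3 - <<'E'
from fit import *
st()
E
```

```text
clk 11.17 tcp [0.613  0.0986 0.0045] gauge [ 13.  -12.1] yaw-ga 0.001 tilt [0.0049 0.0026] Fg [ 5.1 -0.9] 7.5 M [ 1.27 -0.21 -0.07] w 0.0854
```

{"fn": "play_rows", "kwargs": {
  "targets": "-1 0 0 -0.0015 0;-1 0 0 -0.003 0;-1 0 0 -0.0045 0;-1 0 0 -0.006 0;-1 0 0 -0.008 0;-1 0 0 -0.010 0;-1 0 0 -0.013 0;-1 0 0 -0.017 0"
}}

```text
clock: 11.83
tcp_pos: [0.6095, 0.0961, 0.0194]
orientation: [-0.0, -3.14, 0.001]
contact_force: [-1.0, -0.8, -0.3]
grip_width: 0.0856
gripper_force: 0.0
```

{"fn": "play_rows", "kwargs": {
  "targets": "-1 0 0 -0.02 0;-1 0 0 -0.06 0;-1 0 0 -0.10 0;-1 0 0 -0.14 0;-1 0 0 -0.18 0;-1 0 -0.04 -0.20 0;-1 0 -0.08 -0.20 0;-1 0 -0.12 -0.20 0"
}}

```text
clock: 12.5
tcp_pos: [0.6111, -0.024, 0.2221]
orientation: [-0.004, 3.138, 0.001]
contact_force: [0.2, -0.7, -0.4]
grip_width: 0.0855
gripper_force: 0.0
```

{"fn": "play_rows", "kwargs": {
  "targets": "-1 0 -0.04 0 0;-1 0 -0.08 0 0;-1 0 -0.12 0 0;-1 0 -0.12 0 0;-1 0 -0.12 0 0;-1 0 -0.12 0 0"
}}

```text
clock: 13.0
tcp_pos: [0.6101, -0.143, 0.2195]
orientation: [-0.001, -3.141, -0.001]
contact_force: [0.3, 0.2, 0.7]
grip_width: 0.0854
gripper_force: 0.0
```

```bash
python3 - <<'E'
from fit import *
st()
a=r.grab_frame("side")[235:301,255:345]; b=r.grab_frame("top")[175:240,180:270]
f=lambda i:cv2.resize(cv2.cvtColor(i,cv2.COLOR_RGB2BGR),(540,396) if i is a else (540,390),interpolation=cv2.INTER_CUBIC)
cv2.imwrite("pics/e.png",cv2.resize(np.vstack([f(a)[:300],f(b)[:300]]),None,fx=1,fy=1))
E
```

```text
clk 13.0 tcp [ 0.6101 -0.143   0.2195] gauge [-228.6   -9.4] yaw-ga 0.0 tilt [-0.0009  0.0006] Fg [ 0.2 -0.3] 0.7 M [ 0.11 -0.    0.01] w 0.0854
```

View pics/e.png

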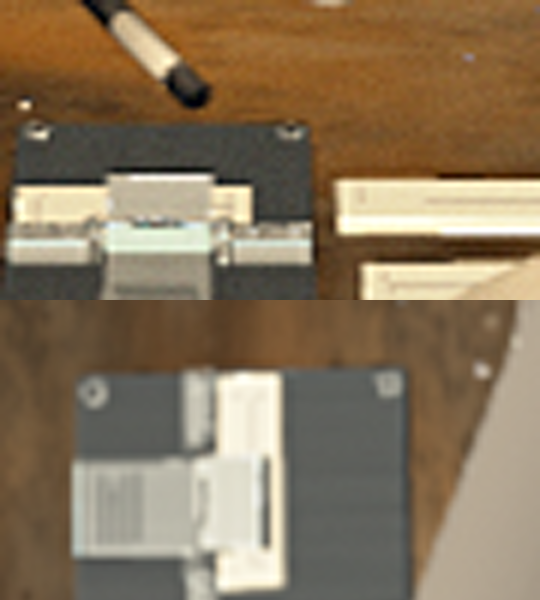

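Final view: the bar lies flush along both fence blocks (top view, left edge at column 217 at both ends), the nose rests on it, and the neighbours in view are undisturbed.

```bash
python3 -c "
from bench import r
print(r.hand_in())"
```

```text
the job is handed in; nothing more can be done
None
```

The test bar is pushed home against the fence and clamped by the spring clip; the arm is clear, and the job was handed in at about 13 s of the 32 s allowed.

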